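Set the plate shaker to speed four and start it

TASK

With a fingertip against its pointer, turn the shaker's speed dial to speed 4: the fourth click clockwise from the red off mark. Once the dial rests there, press the green start button fully down with a fingertip and let it go. Only push: do not pinch the dial, do not press start before the dial is set, and leave the well plate and everything else on the bench where it is.

Things in the scene. Friction and masses are not known exactly. Their poses are not given: they have to be found in the camera images.
- shaker: Microplate shaker, a white box 160 x 300 x 55 mm (its x, y, z), fixed to the bench; it stands turned and shifted from run to run. Origin: centre of its underside. Its own x points away from the robot (12 o'clock of the dial), its y to the left (9 o'clock), z up. Its flat top panel is 55 mm above the bench. Left half: speed dial; right half: platform with a well plate; between them at the front: green start button.
- speed_dial (a joint): Angle of the speed dial in rad. 0 at the red off mark; grows as the dial turns clockwise seen from above. It clicks every 30 degrees (0.5236 rad): position n is at n x 0.5236 rad, n = 0 (off) to 7, with end stops 0.15 rad beyond the first and last. A spring detent pulls it to the nearest click; passing a click takes about 0.1 N m (2 to 4 N at 40 mm from the axis), after which the dial snaps forward to the next position by itself. It starts at off, 1 or 2.
- dial_axis (a point): Point on the upright axis of the speed dial, 20 mm above the panel (half-way up the flanks of its pointer wing), at (0, 75, 75) mm in the shaker's frame. Eight painted marks on the panel ring the axis at 68 mm: the red one is off, at 7 o'clock in the shaker's frame; the seven white dots follow clockwise every 30 degrees, so position n points 150 - 30 n degrees anticlockwise from the shaker's x axis. Nothing else stands on the panel within 70 mm of the axis.
- dial_tip (a point): Middle of the outer end of the dial's black pointer wing, 55 mm from the dial axis, 20 mm above the panel. The wing is a straight upright bar 14 mm thick, from 19 mm behind the axis to 55 mm before it, its flanks 8 to 32 mm above the panel, with a white line on top near the pointing end. It stands on a round black skirt of radius 30 mm, 9 mm high; outside the skirt there is a free gap of 8 mm under the wing.
- wing_left: The left half (7 mm thick) of the pointer wing, with the flank that a fingertip pushes to turn the dial clockwise. Origin on the dial axis at panel height; x points along the pointer, y out of this flank, z up.
- wing_right: The right half (7 mm thick) of the pointer wing, with the flank that turns the dial anticlockwise when pushed. Origin and axes as for wing_left (y points into this half from its flank). Pressing on both halves at once counts as pinching the dial.
- start_button_top (a point): Centre of the top of the green start button, radius 12 mm, at (-52, -6, 68) mm in the shaker's frame, facing up, 13 mm above the panel in a black collar of radius 20 mm, 4 mm high.
- start_button (a joint): Travel of the start button in m: 0 released, 0.005 fully down. A spring returns it; about 1.2 N starts it moving and 4 N presses it fully down.
- microplate: White 96-well plate, 127 x 85 x 14 mm (its x, y, z), lying loose on the shaker's platform between low corner cleats; its top is 18 mm above the panel. Origin: centre of its underside. Leave it alone.
- plate_seat (a point): Fixed point on the shaker's platform, centre of the plate's seat, 4 mm above the panel, at (0, -82, 59) mm in the shaker's frame.
- timer: White bench timer, 44 x 64 x 33 mm, loose bystander. Origin: centre of the underside.
- calibrator: Small brown bottle with a white cap, 27 mm across, 50 mm tall, loose bystander. Origin: centre of the underside.
- dropper_bottle: Brown dropper bottle, 33 mm across, 102 mm tall, loose bystander. Origin: centre of the underside.
- substrate: Brown bottle with a black cap, 48 mm across, 78 mm tall, loose bystander. Origin: centre of the underside.
- label_roll: Roll of white labels, 74 mm across, 30 mm tall, loose bystander. Origin: centre of the underside.
- control_hi: Small white bottle with a red cap, 25 mm across, 45 mm tall, loose bystander. Origin: centre of the underside.

How it is judged:
On the way, in this order (a step that is already met when the one before it is completed fails the run):
1. the dial stands at speed 4 (value of joint speed_dial between 1.974 and 2.214 rad), for 0.3 s.
2. the start button is pressed fully down (value of joint start_button above 0.004 m), for 0.05 s.
At the end, for the whole second after the job is handed in: The dial rests at speed 4 (2.094 rad, within 0.12 rad), the start button is released (less than 1.5 mm down), the well plate lies on its seat (within 8 mm) and no bystander has moved 20 mm (all of step 1 and value of joint start_button below 0.0015 m and velocity of joint speed_dial below 0.1 rad/s and distance between microplate and plate_seat below 0.008 m and distance of each of timer, calibrator, dropper_bottle, substrate, label_roll, control_hi from where it was at the start of the episode below 0.02 m); the robot touches nothing.
It fails at once if the start button is pressed (over 2 mm) while the dial is not at speed 4 (value of joint start_button above 0.002 m and not (value of joint speed_dial between 1.974 and 2.214 rad)).
It fails at once if the dial is pinched: both flanks of its wing pressed at once (contact force between the fingers and wing_left above 1 N and contact force between the fingers and wing_right above 1 N).
It fails at once if the well plate is lifted or pushed off its seat (distance between microplate and plate_seat above 0.012 m).
It fails at once if a bystander (timer, label roll or any of the four small bottles) is moved by 20 mm or more (distance of any of timer, calibrator, dropper_bottle, substrate, label_roll, control_hi from where it was at the start of the episode above 0.02 m).
It also fails if it takes over 54 s, if anything falls off the work surface, if the arm or the gripper's body presses on something with over 40 N, if the wrist force passes 120 N, or if a joint passes its speed limit or range.

ROBOT

A 6-joint arm with a two-finger parallel gripper is mounted at the origin on the work surface; the furniture and walls round the work are solid. World frame = base frame: x ahead of the robot, y to its left, z up, the work surface at z = 0. Lengths are in m, angles in rad, forces in N, time in s.
With the tool pointing down it reaches from about 0.35 to 0.875 m from the base axis. Payload 4.2 kg.
Tool frame: the origin (TCP) lies on the centre line of the jaws, within the pads' length; the fingertips stand 11 mm ahead of it and the grasp point (between the pads) lies 8 mm behind it; y points along the fingers, x is the direction in which the jaws open and shut, and the axes are right-handed (so a half turn about y gives the same grasp; the last joint's range is limited). The gripper opens to 87 mm and grips with 3 to 60 N. Pads are 19 mm wide; open, the fingers measure 117 mm over their backs; the gripper's body (75 mm by 190 mm) begins 51 mm behind the grasp point.
Start: joints at [-0.545, 0.385, 0.008, 0, -1.194, -0.259], TCP at [0.434, -0.45, 0.234] pointing down, gripper open.
Joint ranges: [-3.14, 3.14], [-1.21, 2.06], [-1.07, 1.41], [-3.16, 2.05], [-2.99, -0.16], [-3.1, 3.1]. Speed limits (rad/s): [2.79, 2.79, 3.14, 3.14, 3.14, 3.14].

INTERFACE

Orientations are given as a unit quaternion [x, y, z, w].
In Python, from bench import manip, optics, job gives the robot as it stands.
- The arm moves only by the shell command python3 -m crank 'ROWS' [FORCE]. ROWS is JSON, one flat list of numbers, 7 for each row, row after row: the closure, from -1 (fully open) to 1 (shut), so that 0 is half open, then the shift along the world's x, y, z in m, then the turn, a rotation vector about the world's x, y, z in degrees. A call has 1 to 12 rows; each row is the pose to reach, as a shift and turn from the pose measured when the call began; what a row does not reach only later rows make up. A row lasts 1/10 s, in which the tool goes at most 50 mm and 8.59 degrees, less where a joint would pass 70% of its speed; a pose out of reach is approached as far as the arm can. A call with a gripper value outside its range is refused whole. The fingers move at their own pace and stop on an object; FORCE is the grip in N (left out, the last holds). Time passes only in rows, so rows that repeat a pose let the fingers close. It gives the time, the measured TCP pose, the force and the opening at its end, in the units of the state.
- manip.state(): the state, without advancing time (a new reading comes with each control period).
- optics.read_camera(name): name is "scene" or "top"; returns the picture (384x512x3 uint8, blue, green, red); there is no depth.
- optics.camera_info(name): a dict with "camera_matrix" (3x3 intrinsics, pixels), "origin" and "orientation" of the camera in the world. Camera axes: x right, y up, looking along -z (the intrinsics and any distortion apply to the point x, -y, -z); pixel columns grow to the right and rows downward; lengths in m; the calibration is good to about 2 mm. A picture is of the moment at which its call begins. camera_info takes no time and is no camera call.
- job.job_done(): hands the job in, once; it reports no verdict.
The state is a dict: "time_s": time; "joint_pos": joint angles; "joint_vel": joint speeds; "joint_efforts": joint torques, N m; "position": TCP position; "tool_rot": TCP orientation; "wrist_force": force on the tool from outside, world axes, zero at the start; "ft_torque": the same for the moment, N m; "width": opening from 0.0 (shut) to 1.0 (fully open).
Only numpy, scipy, OpenCV 4.12 (cv2) and the standard library are available. Lean on these libraries where they do the work, as an engineer would, in place of code of your own. Each camera call takes 0.05 s, during which the arm holds its last target. There are 200 camera calls.

## Working session

There is one attempt and no reset: what is moved stays moved. The work goes in short steps, Python scripts to look and compute and a shell command to move; the robot and the scene stay as the last step left them, time stands still between calls to the robot, and variables do not carry over. Pictures are saved under pics/ and viewed, about 8 in all and at most 12, crops included, and the job is handed in when it is done.

```bash
mkdir -p pics; cat > h.py <<'E'
import numpy as np, cv2
from scipy.spatial.transform import Rotation as R
from bench import manip, optics, job
def cam(n):
    c=optics.camera_info(n); return np.array(c["camera_matrix"]),np.array(c["origin"]),R.from_quat(c["orientation"]).as_matrix()
def ray(n,uv,z):
    K,o,M=cam(n); d=np.linalg.solve(K,[uv[0],uv[1],1]); d=M@(d*[1,-1,-1]); return o+d*(z-o[2])/d[2]
def proj(n,p):
    K,o,M=cam(n); q=(M.T@(np.array(p)-o))*[1,-1,-1]; q=K@q; return q[:2]/q[2]
def snap(n,f):
    im=optics.read_camera(n); cv2.imwrite(f"pics/{f}_raw.png",im); cv2.imwrite(f"pics/{f}.png",cv2.resize(im,(768,576))); return im
E
python3 - <<'E'
from h import *
for n in("top","scene"): snap(n,n+"0"); print(optics.camera_info(n))
print(manip.state())
E
```

```text
{'camera_matrix': array([[447.05603755,   0.        , 258.99307611],
       [  0.        , 447.05603755, 192.96462789],
       [  0.        ,   0.        ,   1.        ]]), 'origin': array([ 0.28259567, -0.23258466,  1.055833  ]), 'orientation': array([-0.05714629,  0.04099234,  0.70760847, -0.70309614])}
{'camera_matrix': array([[439.56275172,   0.        , 253.52506421],
       [  0.        , 439.56275172, 192.95710758],
       [  0.        ,   0.        ,   1.        ]]), 'origin': array([-0.39628497, -0.39245738,  0.64398706]), 'orientation': array([ 0.35653807, -0.2891383 , -0.56120259,  0.68871714])}
{'time_s': 0.1, 'joint_pos': array([-5.45375427e-01,  3.85475266e-01,  6.80043633e-03, -4.73952955e-04,
       -1.19402020e+00, -2.58583351e-01]), 'joint_vel': array([ 0.0013559 , -0.00214798,  0.00221873,  0.00156914, -0.0002102 ,
       -0.00133524]), 'joint_efforts': array([-3.08937306e-04, -3.91690099e+01,  1.87934893e+01,  4.23195496e+00,
        1.34486632e-02, -7.46386854e-05]), 'position': array([ 0.43332228, -0.44968571,  0.2325807 ]), 'tool_rot': array([ 0.27606356,  0.65096775, -0.65046758, -0.27734785]), 'wrist_force': array([ 0.25715768, -0.33348826,  0.72698223]), 'ft_torque': array([ 1.68529811e-02,  1.18111925e-02, -5.15820976e-05]), 'width': 0.9994236455535016}
```

View pics/top0.png

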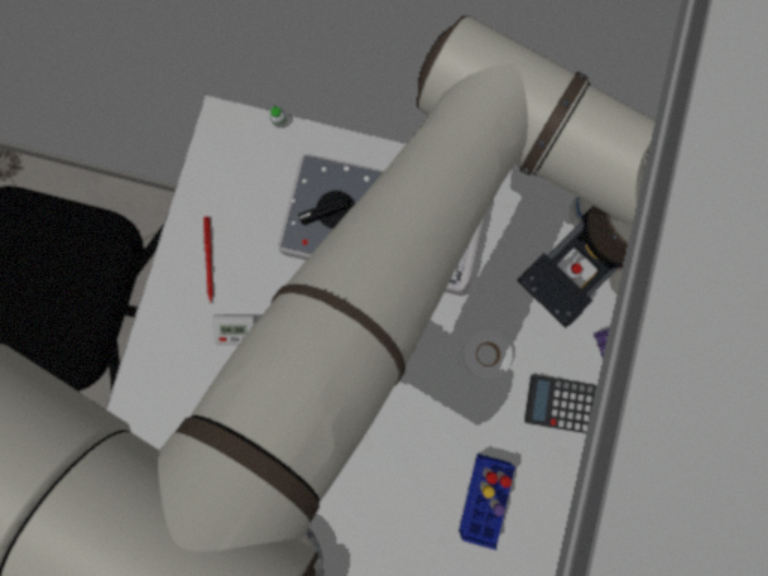

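View pics/scene0.png

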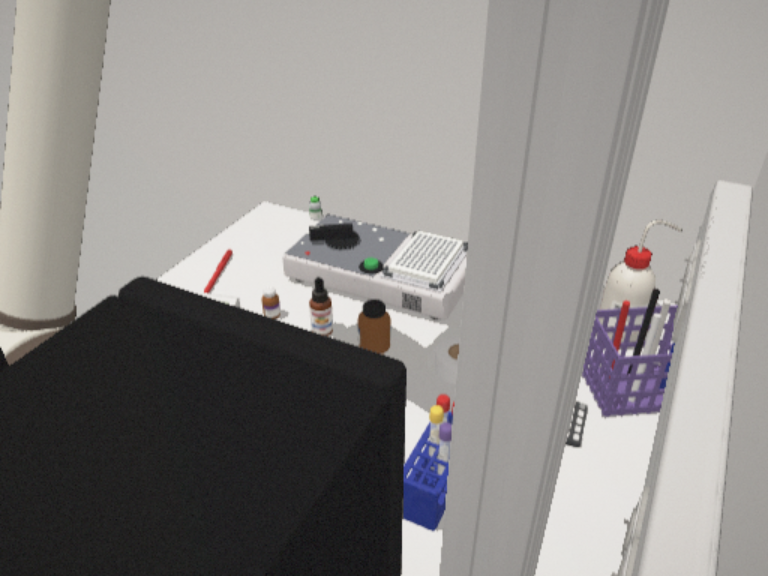

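The top view shows the dial (around 335,208) with the red mark at (305,242), and the arm hides the right half. The scene view shows the green button at (372,265), with three brown bottles in front of the shaker. Next I'll measure the marks and the button.

```bash
python3 - <<'E'
from h import *
im=cv2.imread("pics/top0_raw.png").astype(int)
sc=cv2.imread("pics/scene0_raw.png").astype(int)
def blobs(m,off,lo,hi):
    n,l,s,c=cv2.connectedComponentsWithStats(m.astype(np.uint8)); return [(c[i]+off,s[i,4]) for i in range(1,n) if lo<=s[i,4]<=hi]
b,g,r=[im[100:175,185:260,i] for i in range(3)]
for c,a in blobs((r-g>40)&(r-b>40),(185,100),2,80): print("red",c,a,ray("top",c,.055))
loc=cv2.blur((b+g+r).astype(np.float32)/3,(13,13))
for c,a in blobs(((b+g+r)/3>loc+25),(185,100),2,30): print("dot",c,a,ray("top",c,.055))
b,g,r=[sc[150:200,220:280,i] for i in range(3)]
for c,a in blobs((g-r>40)&(g-b>30),(220,150),5,400): print("green",c,a,ray("scene",c,.066))
k=im[95:180,180:300].astype(np.uint8); cv2.imwrite("pics/crop0.png",cv2.resize(k,None,fx=6,fy=6,interpolation=cv2.INTER_CUBIC))
E
```

```text
red [202.8 161. ] 10 [ 0.4975805  -0.08159592  0.055     ]
dot [209.4  101.25] 20 [ 0.63969058 -0.09524807  0.055     ]
dot [215.2 112.5] 10 [ 0.61232023 -0.10906042  0.055     ]
dot [230.28571429 112.        ] 7 [ 0.61308787 -0.1441905   0.055     ]
dot [243.90909091 118.63636364] 11 [ 0.59676594 -0.17587401  0.055     ]
dot [202.83333333 120.16666667] 6 [ 0.59424537 -0.08044877  0.055     ]
dot [194.5 133. ] 2 [ 0.56381071 -0.06150556  0.055     ]
dot [231.4375 143.375 ] 16 [ 0.53828932 -0.14715253  0.055     ]
dot [203.72727273 143.        ] 11 [ 0.53985948 -0.08320307  0.055     ]
dot [195.5 148.5] 4 [ 0.52708101 -0.06437473  0.055     ]
dot [211.75 149.  ] 8 [ 0.52551358 -0.10187621  0.055     ]
dot [185.6  156.85] 20 [ 0.50768533 -0.04185688  0.055     ]
dot [185.  164.5] 2 [ 0.48980166 -0.04079968  0.055     ]
dot [197.72727273 173.63636364] 11 [ 0.46827588 -0.07035427  0.055     ]
green [246.93846154 175.35384615] 65 [ 0.4699643  -0.19562884  0.066     ]
```

View pics/crop0.png

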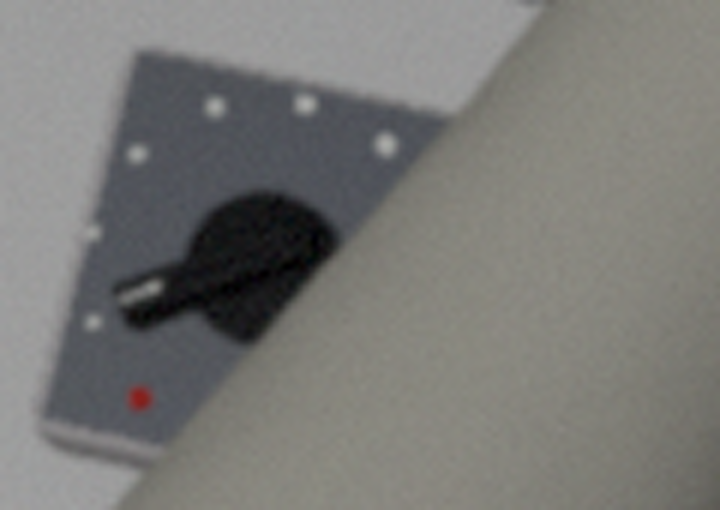

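The crop shows the red mark, dots 1 to 6 and the pointer near dot 1. I'll fit the shaker pose to these points and the button.

```bash
cat >> h.py <<'E'
from scipy.optimize import least_squares
def pose():
    px=[(202.8,161),(195.5,148.5),(194.5,133),(202.83,120.17),(215.2,112.5),(230.29,112),(243.91,118.64)]
    W=np.array([ray("top",p,.055)[:2] for p in px]+[ray("scene",(246.94,175.35),.066)[:2]])
    a=np.radians(150-30*np.arange(7)); S=np.c_[.068*np.cos(a),.075+.068*np.sin(a)]; S=np.r_[S,[[-.052,-.006]]]
    T=lambda q,s:np.array(q[:2])+s@np.array([[np.cos(q[2]),np.sin(q[2])],[-np.sin(q[2]),np.cos(q[2])]])
    f=least_squares(lambda q:((T(q,S)-W)*np.r_[np.ones(7),.5][:,None]).ravel(),[.55,-.2,0]); return f.x,T,W-T(f.x,S)
E
python3 - <<'E'
from h import *
q,T,res=pose(); print(q,np.degrees(q[2])); print((res*1000).round(1))
ax=T(q,np.array([[0,.075]]))[0]; print("axis",ax,"button",T(q,np.array([[-.052,-.006]])))
im=cv2.imread("pics/top0_raw.png")
# white line on pointer
w=ray("top",(180+140/6,95+292/6),.087)[:2]; d=w-ax; ang=np.degrees(np.arctan2(d[1],d[0])-q[2]); print("line",w,np.linalg.norm(d),"n=",(150-ang)/30)
for n in range(5):
    a=q[2]+np.radians(150-30*n); u=np.array([np.cos(a),np.sin(a)]); l=np.array([-u[1],u[0]])
    print(n,"tip",ax+.055*u,"left n",l)
Rm=R.from_quat(manip.state()["tool_rot"]).as_matrix(); print(Rm.round(3))
# bystanders in front (base pixels, scene) 
for nm,p in dict(calib=(270/1.5,317/1.5),drop=(321/1.5,333/1.5),subs=(375/1.5,350/1.5)).items(): print(nm,ray("scene",p,0))
E
```

```text
[ 0.52885924 -0.2014509  -0.24120313] -13.819921583719793
[[-0.1 -0.1]
 [-0.7 -1.1]
 [ 0.8  1.1]
 [ 0.4 -0.9]
 [ 0.2  0.6]
 [ 0.3  0.7]
 [ 0.9 -0.2]
 [-6.9 -0.8]]
axis [ 0.54677458 -0.12862206] button [[ 0.47693135 -0.19485591]]
line [ 0.53011836 -0.08711703] 0.04472243861527708 n= 0.810472958448841
0 tip [ 0.507091   -0.09054038] left n [-0.69239409 -0.72151953]
1 tip [ 0.53144843 -0.07580057] left n [-0.96039063 -0.2786572 ]
2 tip [ 0.55991249 -0.07521424] left n [-0.97105128  0.2388711 ]
3 tip [ 0.58485625 -0.08893848] left n [-0.72151953  0.69239409]
4 tip [ 0.59959606 -0.11329591] left n [-0.2786572   0.96039063]
[[-0.694 -0.001 -0.72 ]
 [ 0.72   0.001 -0.694]
 [ 0.002 -1.     0.   ]]
calib [ 0.3828174  -0.05010987  0.        ]
drop [ 0.36022134 -0.14091347  0.        ]
subs [ 0.33766779 -0.23104562  0.        ]
```

```bash
python3 -m crank '[1,0.006,0.035,0,0,0,6.2, 1,0.011,0.07,0,0,0,12.4, 1,0.017,0.105,0,0,0,18.6, 1,0.023,0.14,0,0,0,24.8, 1,0.028,0.175,0,0,0,31, 1,0.034,0.21,0,0,0,37.2, 1,0.04,0.245,0,0,0,43.4, 1,0.046,0.28,0,0,0,49.6, 1,0.051,0.315,0,0,0,55.8, 1,0.057,0.35,0,0,0,62, 1,0.057,0.35,0,0,0,62, 1,0.057,0.35,0,0,0,62]' 20
python3 - <<'E'
from h import *
print(R.from_quat(manip.state()["tool_rot"]).as_matrix().round(3)); snap("scene","scene1"); snap("top","top1")
E
```

```text
time_s: 1.3
position: [0.4901, -0.099, 0.2323]
tool_rot: [0.099, -0.7, 0.7, -0.097]
wrist_force: [0.1, 0.6, 0.1]
width: 0.028
[[-0.961 -0.003  0.276]
 [-0.276 -0.001 -0.961]
 [ 0.003 -1.    -0.   ]]
```

View pics/scene1.png

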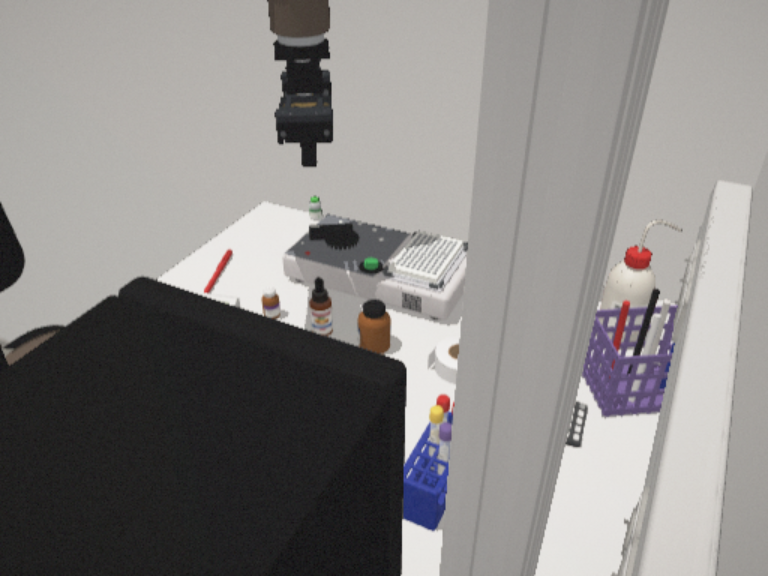

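View pics/top1.png

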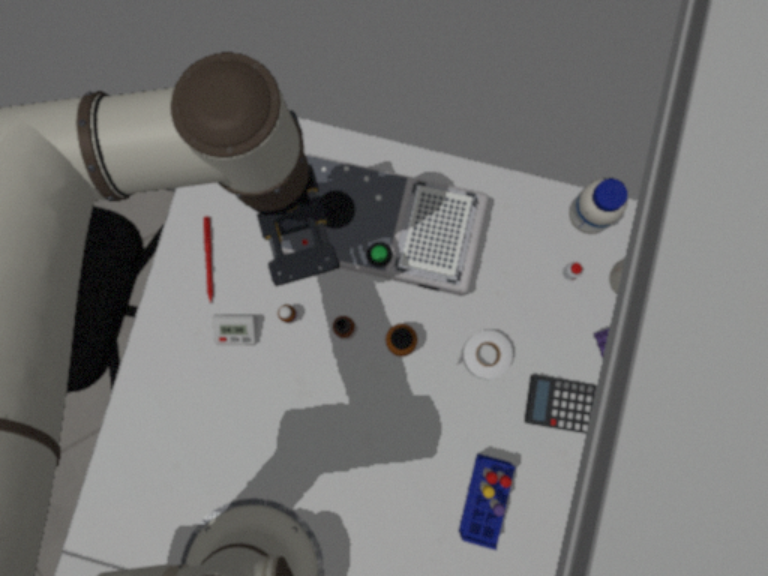

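The gripper is above the front-left corner of the panel. In the top view the green button at (378,254) and the plate (left edge around x=405) are now clear. I'll measure the button again and work out the sweep.

```bash
python3 - <<'E'
from h import *
im=cv2.imread("pics/top1_raw.png").astype(int); b,g,r=im[...,0],im[...,1],im[...,2]
m=((g-r>40)&(g-b>30)).astype(np.uint8); m[:150]=0;m[190:]=0
n,l,s,c=cv2.connectedComponentsWithStats(m)
for i in range(1,n):
    if s[i,4]>20: print("button",c[i],s[i],ray("top",c[i],.068))
q,T,_=pose(); ax=T(q,np.array([[0,.075]]))[0]; p=manip.state()["position"]; print(p)
for n in [.3,1,1.5,2,2.5,3,3.3,3.6,3.8,4]:
    a=q[2]+np.radians(150-30*n); u=np.array([np.cos(a),np.sin(a)]); l=np.array([-u[1],u[0]])
    print(n,"yaw",-30*(n-1),"shift",(ax+.044*u+.022*l-p[:2]).round(4))
E
```

```text
button [252.27058824 168.32941176] [247 164  11  10  85] [ 0.4768796  -0.19542979  0.068     ]
[ 0.49000812 -0.10016185  0.2323257 ]
0.3 yaw 21.0 shift [ 0.0126 -0.0067]
1 yaw 0 shift [0.0234 0.0077]
1.5 yaw -15.0 shift [0.0339 0.0151]
2 yaw -30 shift [0.0459 0.0195]
2.5 yaw -45.0 shift [0.0587 0.0207]
3 yaw -60 shift [0.0714 0.0185]
3.3 yaw -69.0 shift [0.0785 0.0157]
3.6 yaw -78.0 shift [0.0852 0.0117]
3.8 yaw -84.0 shift [0.0892 0.0085]
4 yaw -90 shift [0.0929 0.0049]
```

The button agrees with the fitted pose to 1 mm. Now descending beside the wing's left flank.

```bash
python3 -m crank '[1,0.008,0.003,-0.03,0,0,0, 1,0.008,0.003,-0.06,0,0,0, 1,0.008,0.003,-0.09,0,0,0, 1,0.008,0.003,-0.115,0,0,0, 1,0.008,0.003,-0.135,0,0,0, 1,0.008,0.003,-0.147,0,0,0, 1,0.008,0.003,-0.151,0,0,0, 1,0.008,0.003,-0.151,0,0,0]'
```

```text
time_s: 2.2
position: [0.4981, -0.0977, 0.0813]
tool_rot: [0.098, -0.7, 0.701, -0.096]
wrist_force: [0.3, -1.0, 0.3]
width: 0.008
```

```bash
python3 -m crank '[1,0.008,0.003,0,0,0,0, 1,0.0153,0.0053,0,0,0,0, 1,0.0205,0.0092,0,0,0,-7.5, 1,0.0258,0.0127,0,0,0,-15, 1,0.0317,0.0152,0,0,0,-22.5, 1,0.0378,0.0171,0,0,0,-30, 1,0.0442,0.018,0,0,0,-37.5, 1,0.0506,0.0183,0,0,0,-45, 1,0.057,0.0176,0,0,0,-52.5, 1,0.0633,0.0161,0,0,0,-60, 1,0.0633,0.0161,0,0,0,-60]'
python3 - <<'E'
from h import *
im=snap("scene","s2")[110:210,180:320]; t=snap("top","t2")[95:195,180:320]
cv2.imwrite("pics/c2.png",np.vstack([cv2.resize(x,None,fx=4,fy=3,interpolation=cv2.INTER_CUBIC) for x in(im,t)]))
print(manip.state()["wrist_force"])
E
```

```text
time_s: 3.3
position: [0.5631, -0.0813, 0.0819]
tool_rot: [0.266, 0.656, -0.655, -0.266]
wrist_force: [0.6, 0.5, -0.2]
width: -0.001
[ 0.36351769  0.41619306 -0.77461769]
```

View pics/c2.png

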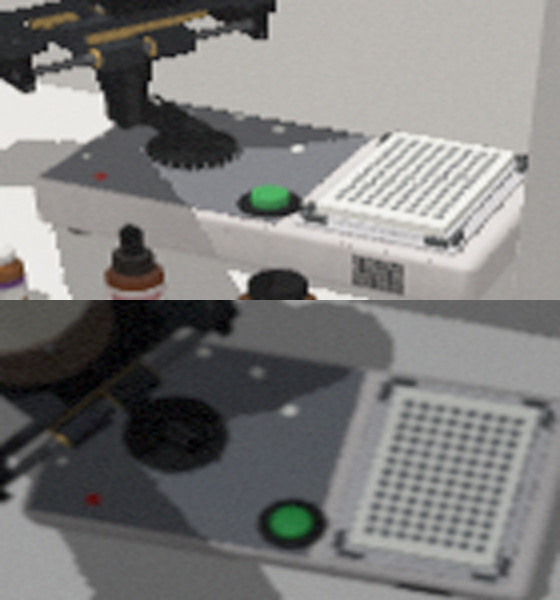

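The scene view shows that the dial has moved on, with the finger still beside the wing and no load. I'll push on to about 3.6.

```bash
python3 -m crank '[1,0.003,-0.0013,0,0,0,-4.5, 1,0.006,-0.003,0,0,0,-9, 1,0.009,-0.005,0,0,0,-13.5, 1,0.0122,-0.007,0,0,0,-18, 1,0.0122,-0.007,0,0,0,-18, 1,0.0122,-0.007,0,0,0,-18]'
```

```text
time_s: 4.0
position: [0.5743, -0.0883, 0.0819]
tool_rot: [0.363, 0.607, -0.606, -0.364]
wrist_force: [0.8, 0.9, -0.4]
width: 0.007
```

```bash
python3 -m crank '[1,-0.008,0.0155,0,0,0,0, 1,-0.0165,0.031,0,0,0,0, 1,-0.0165,0.031,0.04,0,0,0, 1,-0.0165,0.031,0.08,0,0,0, 1,-0.0165,0.031,0.12,0,0,0, 1,-0.03,0.06,0.155,0,0,0, 1,-0.05,0.09,0.155,0,0,0, 1,-0.05,0.09,0.155,0,0,0, 1,-0.05,0.09,0.155,0,0,0]'
python3 - <<'E'
from h import *
im=snap("scene","s3")[110:210,180:320]; t=snap("top","t3")[95:195,180:320]
cv2.imwrite("pics/c3.png",np.vstack([cv2.resize(x,None,fx=4,fy=3,interpolation=cv2.INTER_CUBIC) for x in(im,t)]))
q,T,_=pose(); ax=T(q,np.array([[0,.075]]))[0]
for n in (3,4,5):
    a=q[2]+np.radians(150-30*n); e=np.r_[ax+.045*np.array([np.cos(a),np.sin(a)]),.087]
    print(n,"line px in crop: top",(proj("top",e)-[180,95])*[4,3]+[0,300],"scene",(proj("scene",e)-[180,110])*[4,3])
E
```

```text
time_s: 4.9
position: [0.5234, 0.0025, 0.2372]
tool_rot: [0.362, 0.608, -0.606, -0.363]
wrist_force: [0.2, -0.4, -0.2]
width: 0.006
3 line px in crop: top [110.45430175 383.54595672] scene [154.28511686  97.14250389]
4 line px in crop: top [146.07228514 367.64347242] scene [188.45723193  92.80573329]
5 line px in crop: top [187.46023516 366.65915476] scene [223.08192694  95.10900403]
```

View pics/c3.png

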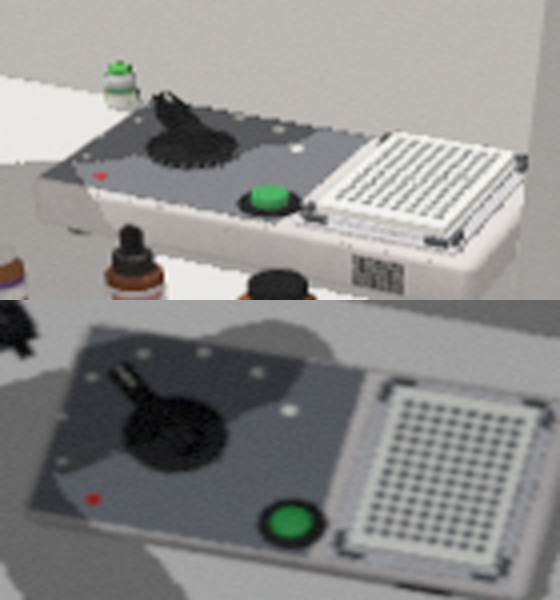

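The white line at (123,375) in the top crop puts the dial at about 3, since the finger trailed the flank by a few mm. I'll go back down on the same side and push further, watching the force.

```bash
python3 -m crank '[1,0.02,-0.03,0,0,0,0, 1,0.0344,-0.0598,0,0,0,0, 1,0.0344,-0.0598,-0.04,0,0,0, 1,0.0344,-0.0598,-0.08,0,0,0, 1,0.0344,-0.0598,-0.115,0,0,0, 1,0.0344,-0.0598,-0.14,0,0,0, 1,0.0344,-0.0598,-0.153,0,0,0, 1,0.0344,-0.0598,-0.155,0,0,0, 1,0.042,-0.074,-0.155,0,0,0, 1,0.0475,-0.083,-0.155,0,0,0, 1,0.0505,-0.089,-0.155,0,0,0, 1,0.0518,-0.091,-0.155,0,0,0]'
python3 -m crank '[1,0.0015,-0.0012,0,0,0,-2, 1,0.0015,-0.0012,0,0,0,-2]'
```

```text
time_s: 6.2
position: [0.5768, -0.0903, 0.0824]
tool_rot: [0.364, 0.607, -0.606, -0.363]
wrist_force: [-0.3, 0.6, -0.5]
width: 0.004
time_s: 6.4
position: [0.5785, -0.0918, 0.0828]
tool_rot: [0.375, 0.601, -0.599, -0.374]
wrist_force: [-0.3, -0.1, 0.2]
width: 0.007
```

```bash
cat > look.py <<'E'
from h import *
import sys
k=sys.argv[1]
im=snap("scene","s"+k)[110:210,180:320]; t=snap("top","t"+k)[95:195,180:320]
cv2.imwrite(f"pics/c{k}.png",np.vstack([cv2.resize(x,None,fx=4,fy=3,interpolation=cv2.INTER_CUBIC) for x in(im,t)]))
E
python3 look.py 4
```

```text
(no output)
```

View pics/c4.png

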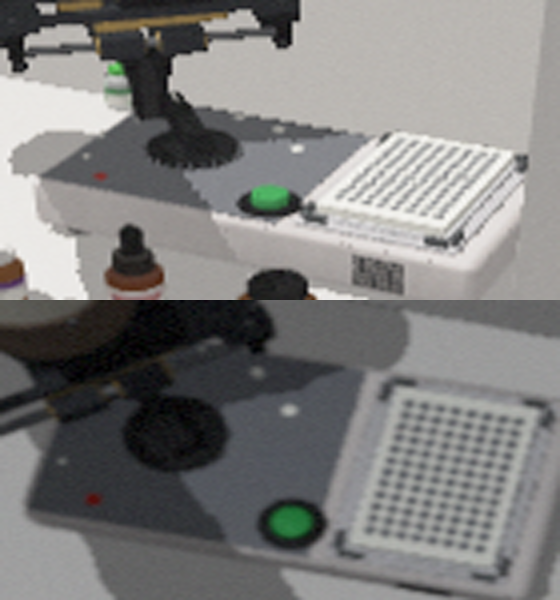

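```bash
python3 -m crank '[1,0.0015,-0.0012,0,0,0,-2, 1,0.0015,-0.0012,0,0,0,-2]' | grep -E "pos|wrist"
python3 -m crank '[1,0.0015,-0.0013,0,0,0,-2, 1,0.0015,-0.0013,0,0,0,-2]' | grep -E "pos|wrist"
python3 - <<'E'
from h import *
q,T,_=pose(); ax=T(q,np.array([[0,.075]]))[0]
t=cv2.imread("pics/t3_raw.png").min(2)[112:126,203:222]; print(t)
w=ray("top",(180+123/4,95+75/3),.087)[:2]-ax; print(np.linalg.norm(w),(150-np.degrees(np.arctan2(w[1],w[0])-q[2]))/30)
print(R.from_quat(manip.state()["tool_rot"]).as_matrix()[:,0])
E
```

```text
position: [0.58, -0.0927, 0.083]
wrist_force: [-0.5, -0.3, -0.2]
position: [0.5816, -0.0939, 0.0831]
wrist_force: [-0.0, -0.3, 0.2]
[[52 50 54 48 51 51 52 50 50 52 57 81 97 92 75 49 51 54 52]
 [54 55 47 54 47 48 53 52 47 53 57 77 98 93 74 57 48 50 48]
 [51 54 49 48 50 53 49 51 52 51 50 63 76 72 59 51 46 53 49]
 [54 47 50 52 53 49 49 43 34 47 49 51 53 55 54 50 49 50 56]
 [51 53 51 54 51 48 50 38 25 30 42 53 51 47 53 51 44 48 51]
 [50 49 48 50 47 46 64 57 25 14 34 43 48 48 51 51 50 52 52]
 [55 52 52 50 35 32 57 65 37 16 33 46 49 51 53 50 50 50 52]
 [78 61 54 44 26 22 38 67 67 41 16 37 47 51 50 50 49 51 49]
 [95 74 52 46 30 14 22 65 78 62 25 14 43 50 50 47 51 50 51]
 [88 66 55 49 36 23 16 39 69 66 44 21 27 46 52 50 46 53 50]
 [63 52 50 47 44 27 22 27 39 66 60 23 19 38 47 49 52 54 49]
 [48 49 49 50 55 44 34 21 25 55 55 25 15 23 41 52 48 50 53]
 [51 49 49 46 51 48 41 21  1 22 25  8  7  6 32 49 51 55 49]
 [50 53 52 49 53 51 45 33 17 19 19  5  8  0 27 30 45 51 51]]
0.045484666244383756 3.4038273305125464
[-3.78895100e-01  9.25439536e-01  4.09677020e-04]
```

The line direction in the last picture works out to about n=3.5, so the dial had probably stopped at the crest between clicks. The finger is now past that with no load, so I'll back out and check.

```bash
python3 -m crank '[1,-0.0057,0.014,0,0,0,0, 1,-0.0114,0.028,0,0,0,0, 1,-0.0114,0.028,0.04,0,0,0, 1,-0.0114,0.028,0.08,0,0,0, 1,-0.0114,0.028,0.12,0,0,0, 1,-0.03,0.06,0.155,0,0,0, 1,-0.055,0.095,0.155,0,0,0, 1,-0.055,0.095,0.155,0,0,0, 1,-0.055,0.095,0.155,0,0,0]' | grep -E "time|pos|wrist"
python3 look.py 5; python3 - <<'E'
from h import *
q,T,_=pose(); ax=T(q,np.array([[0,.075]]))[0]
for f,x0,y0,x1,y1 in(("top0",198,138,212,148),("t3",206,115,216,125),("t5",206,110,224,122)):
    t=cv2.imread(f"pics/{f}_raw.png").min(2).astype(float)
    P=[ (u,v) for v in range(y0,y1) for u in range(x0,x1)]; 
    W=np.array([ray("top",p,.087)[:2] for p in P])-ax; r=np.hypot(*W.T); v=np.array([t[b,a] for a,b in P])
    a=(150-np.degrees(np.arctan2(W[:,1],W[:,0])-q[2]))/30
    # wing darkness: dark-weighted angle
    k=(r>.036)&(r<.052); print(f); 
    for n in np.arange(0,6,.25):
        s=k&(abs(a-n)<.125)
        if s.sum(): print("  %.2f:%d"%(n,v[s].mean()),end="")
    print()
E
```

```text
time_s: 7.8
position: [0.5257, 0.0026, 0.2386]
wrist_force: [0.6, -0.4, -0.4]
top0
  0.00:54  0.25:18  0.50:15  0.75:74  1.00:70  1.25:73  1.50:80
t3
  2.75:46  3.00:42  3.25:30  3.50:50  3.75:33  4.00:50
t5
  3.00:49  3.25:50  3.50:28  3.75:52  4.00:29  4.25:49  4.50:50  4.75:50
```

View pics/c5.png

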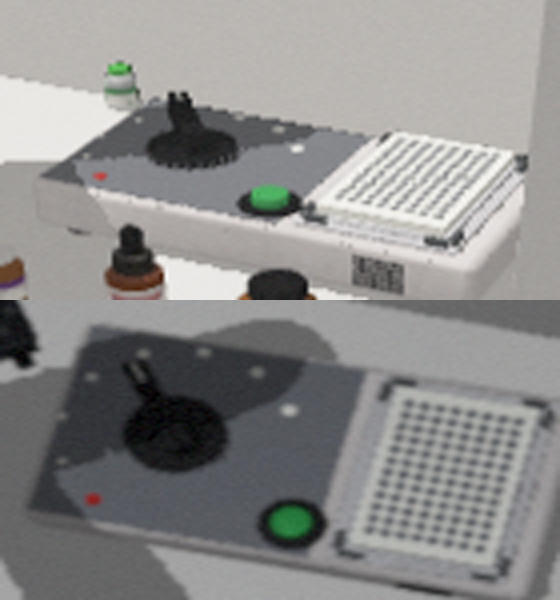

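The pointer now lies between dots 3 and 4, close to 4. I'll measure its direction more precisely, using the axis from the skirt disc and the line's own direction in both views.

```bash
python3 - <<'E'
from h import *
q,T,_=pose(); ax=T(q,np.array([[0,.075]]))[0]; print("axis",ax)
# rectify the plane z=.087 to a metric picture, 0.5 mm/px, shaker-aligned, centred on dial axis
def rect(cam_,img,z,h=.075):
    c=np.array([[h,h],[h,-h],[-h,-h],[-h,h]])+[0,.075]
    src=np.float32([proj(cam_,np.r_[T(q,p[None])[0],z]) for p in c]); 
    return cv2.warpPerspective(img,cv2.getPerspectiveTransform(src,np.float32([[0,0],[300,0],[300,300],[0,300]])),(300,300),flags=cv2.INTER_CUBIC)
th=np.radians(np.arange(-40,200,.5))
for f,c in(("top0","top"),("t3","top"),("t5","top"),("scene0","scene"),("s3","scene"),("s5","scene")):
    im=cv2.imread(f"pics/{f}_raw.png"); g=rect(c,im,.087).min(2).astype(np.float32)
    out=[]
    for r in(34,38,42,46,50):
        # polar profile: pointer is a dark arc ~14 mm wide; angle ccw from shaker x
        x=150-np.sin(th)*r*2; y=150-np.cos(th)*r*2
        v=cv2.remap(g,x.astype(np.float32)[None],y.astype(np.float32)[None],cv2.INTER_LINEAR)[0]
        w=int(14/r*57.3/.5); s=np.convolve(v<38,np.ones(w)/w,"same"); i=np.flatnonzero(s>s.max()-1e-3).mean()
        out.append(round((150-(-40+i*.5))/30,2))
    print(f,out)
tiles=[cv2.resize(rect("top",cv2.imread(f"pics/{f}_raw.png"),.087),(380,380)) for f in("t3","t5")]
cv2.imwrite("pics/rect.png",np.clip(np.hstack(tiles).astype(int)*2,0,255).astype(np.uint8))
# skirt centre: dark blob opened by a disc
m=(rect("top",cv2.imread("pics/t5_raw.png"),.064).max(2)<42).astype(np.uint8)
m=cv2.morphologyEx(m,cv2.MORPH_OPEN,cv2.getStructuringElement(cv2.MORPH_ELLIPSE,(71,71)))
M=cv2.moments(m,True); print("skirt off mm (x,y)",(150-M["m01"]/M["m00"])/2,(150-M["m10"]/M["m00"])/2,"r",np.sqrt(M["m00"]/np.pi)/2)
E
```

```text
axis [ 0.54677458 -0.12862206]
top0 [np.float64(0.63), np.float64(0.42), np.float64(0.44), np.float64(0.5), np.float64(0.52)]
t3 [np.float64(3.38), np.float64(3.38), np.float64(3.4), np.float64(3.37), np.float64(3.41)]
t5 [np.float64(3.74), np.float64(3.72), np.float64(3.76), np.float64(3.73), np.float64(3.73)]
scene0 [np.float64(-0.64), np.float64(-0.68), np.float64(-0.68), np.float64(-0.58), np.float64(-0.46)]
s3 [np.float64(-1.19), np.float64(-1.17), np.float64(-1.19), np.float64(-1.01), np.float64(-0.95)]
s5 [np.float64(-1.18), np.float64(-1.18), np.float64(-1.2), np.float64(-1.17), np.float64(-1.18)]
skirt off mm (x,y) 0.41841860465116554 -0.08883720930232641 r 29.248210528491096
```

View pics/rect.png

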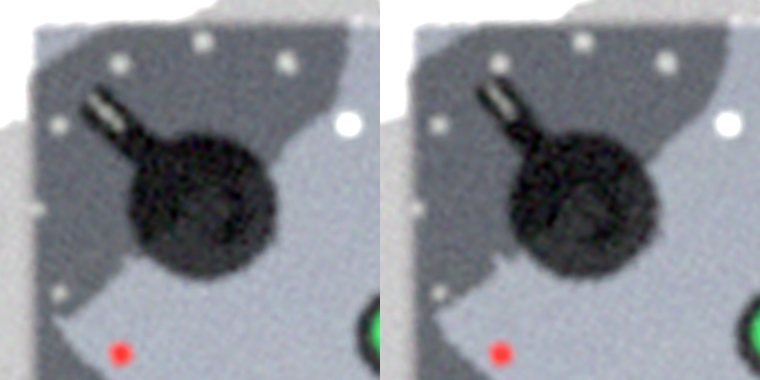

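Both measures put the dial off a click: about 3.4 before and about 3.75 now. The axis checks out, with the skirt centred within 0.5 mm. It may still be creeping, so I'll wait 1 s and measure again.

```bash
cat > ang.py <<'E'
from h import *
import sys
q,T,_=pose(); ax=T(q,np.array([[0,.075]]))[0]
def rect(img,z=.087,h=.075):
    c=np.array([[h,h],[h,-h],[-h,-h],[-h,h]])+[0,.075]
    src=np.float32([proj("top",np.r_[T(q,p[None])[0],z]) for p in c])
    return cv2.warpPerspective(img,cv2.getPerspectiveTransform(src,np.float32([[0,0],[300,0],[300,300],[0,300]])),(300,300),flags=cv2.INTER_CUBIC)
th=np.radians(np.arange(-40,200,.5))
def meas(im):
    g=rect(im).min(2).astype(np.float32); out=[]
    for r in(38,42,46,50):
        v=cv2.remap(g,(150-np.sin(th)*r*2).astype(np.float32)[None],(150-np.cos(th)*r*2).astype(np.float32)[None],cv2.INTER_LINEAR)[0]
        w=int(14/r*57.3/.5); s=np.convolve(v<38,np.ones(w)/w,"same"); i=np.flatnonzero(s>s.max()-1e-3).mean(); out.append(float(round((190-i*.5)/30,2)))
    return out
for k in range(3): print(meas(optics.read_camera("top")))
E
python3 ang.py; python3 -m crank '[1,0,0,0,0,0,0,1,0,0,0,0,0,0,1,0,0,0,0,0,0,1,0,0,0,0,0,0,1,0,0,0,0,0,0,1,0,0,0,0,0,0,1,0,0,0,0,0,0,1,0,0,0,0,0,0,1,0,0,0,0,0,0,1,0,0,0,0,0,0]' | head -1; python3 ang.py
```

```text
[3.72, 3.76, 3.74, 3.72]
[3.72, 3.73, 3.73, 3.73]
[3.74, 3.73, 3.73, 3.73]
time_s: 9.05
[3.74, 3.76, 3.74, 3.72]
[3.74, 3.77, 3.74, 3.71]
[3.72, 3.74, 3.74, 3.72]
```

It is static at a measured 3.73. The finger–dial gap was the same after both pushes, so either the dial rests by friction or my measurement has a bias. A further small push of about 0.25 click tells them apart safely: from a real detent it springs back, otherwise it moves onto 4.

```bash
python3 -m crank '[1,0.025,-0.035,0,0,0,-6, 1,0.0488,-0.0691,0,0,0,-12, 1,0.0488,-0.0691,-0.04,0,0,-12, 1,0.0488,-0.0691,-0.08,0,0,-12, 1,0.0488,-0.0691,-0.115,0,0,-12, 1,0.0488,-0.0691,-0.14,0,0,-12, 1,0.0488,-0.0691,-0.155,0,0,-12, 1,0.0488,-0.0691,-0.1565,0,0,-12, 1,0.053,-0.085,-0.1565,0,0,-12, 1,0.056,-0.093,-0.1565,0,0,-12, 1,0.056,-0.093,-0.1565,0,0,-12]'|grep -E "pos|wris"
python3 -m crank '[1,0.001,-0.003,0,0,0,0,1,0.001,-0.003,0,0,0,0]'|grep -E "pos|wris"
python3 -m crank '[1,0.001,-0.003,0,0,0,0,1,0.001,-0.003,0,0,0,0]'|grep -E "pos|wris"
python3 -m crank '[1,0.001,-0.002,0,0,0,0,1,0.001,-0.002,0,0,0,0]'|grep -E "pos|wris"
```

```text
position: [0.5839, -0.0937, 0.0821]
wrist_force: [-0.6, 0.8, 0.4]
position: [0.5854, -0.0972, 0.0829]
wrist_force: [0.3, -0.1, -0.2]
position: [0.5863, -0.1, 0.0829]
wrist_force: [-0.4, 1.8, 0.4]
position: [0.5869, -0.1013, 0.0829]
wrist_force: [-2.1, 3.9, 1.2]
```

Resistance now rises to 4.4 N, so the finger is working against a detent. Back off and measure.

```bash
python3 -m crank '[1,-0.003,0.015,0,0,0,0, 1,-0.006,0.03,0,0,0,0, 1,-0.006,0.03,0.04,0,0,0, 1,-0.006,0.03,0.08,0,0,0, 1,-0.006,0.03,0.12,0,0,0, 1,-0.03,0.06,0.155,0,0,0, 1,-0.055,0.1,0.155,0,0,0, 1,-0.055,0.1,0.155,0,0,0, 1,-0.055,0.1,0.155,0,0,0]' | grep -E "time|pos"
python3 ang.py; python3 - <<'E'
from h import *
sys=None
exec(open('ang.py').read().split("for k in range(3)")[0])
im=snap("top","t6"); print(meas(im))
cv2.imwrite("pics/rect6.png",np.clip(cv2.resize(np.hstack([rect(im),rect(cv2.imread("pics/top0_raw.png"))]),None,fx=1.3,fy=1.3).astype(int)*2,0,255).astype(np.uint8))
E
```

```text
time_s: 11.8
position: [0.5314, 0.0001, 0.2385]
[4.0, 4.02, 4.0, 4.01]
[4.01, 4.02, 4.0, 4.01]
[4.01, 4.03, 4.0, 4.01]
[4.0, 4.03, 3.99, 3.99]
```

View pics/rect6.png

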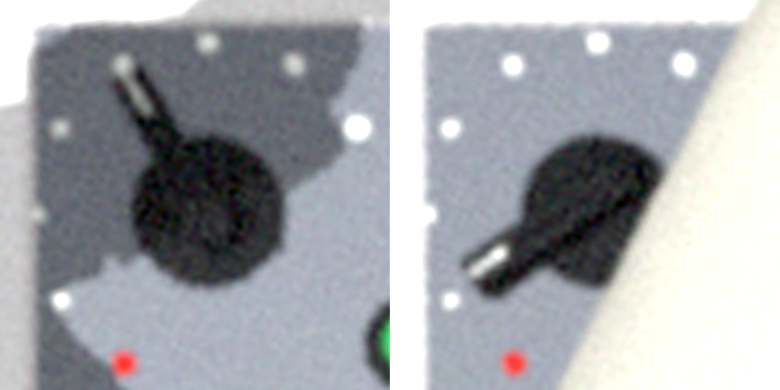

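The pointer now stands on dot 4, at a measured 4.00 ± 0.02 and stable. Next, over to the button.

```bash
python3 -m crank '[1,-0.015,-0.04,0,0,0,0, 1,-0.026,-0.08,0,0,0,0, 1,-0.037,-0.12,0,0,0,0, 1,-0.048,-0.16,0,0,0,0, 1,-0.0564,-0.1931,0,0,0,0, 1,-0.0564,-0.1931,-0.03,0,0,0, 1,-0.0564,-0.1931,-0.065,0,0,0, 1,-0.0564,-0.1931,-0.1,0,0,0, 1,-0.0564,-0.1931,-0.13,0,0,0, 1,-0.0564,-0.1931,-0.145,0,0,0, 1,-0.0564,-0.1931,-0.147,0,0,0, 1,-0.0564,-0.1931,-0.147,0,0,0]'
```

```text
time_s: 13.2
position: [0.4759, -0.1956, 0.0898]
tool_rot: [0.455, 0.543, -0.541, -0.454]
wrist_force: [1.0, -0.7, 0.6]
width: 0.002
```

```bash
python3 ang.py
```

```text
[2.34, 2.34, -0.78, -0.67]
[2.34, 2.34, -0.78, -0.65]
[2.34, 2.34, -0.77, -0.67]
```

The view of the dial is blocked by the arm here, as expected. Position is within 1 mm of the button centre, so I'll press.

```bash
python3 -m crank '[1,0,0,-0.005,0,0,0, 1,0,0,-0.01,0,0,0, 1,0,0,-0.013,0,0,0,1,0,0,-0.013,0,0,0]' | grep -E "pos|wri"
python3 -m crank '[1,0,0,-0.002,0,0,0,1,0,0,-0.002,0,0,0]'| grep -E "pos|wri"
python3 -m crank '[1,0,0,-0.002,0,0,0,1,0,0,-0.002,0,0,0]'| grep -E "pos|wri"
```

```text
position: [0.4767, -0.1952, 0.0781]
wrist_force: [-0.8, 1.0, 1.8]
position: [0.4768, -0.1953, 0.0762]
wrist_force: [-0.7, 0.8, 2.5]
position: [0.4768, -0.1953, 0.0745]
wrist_force: [-0.7, 0.3, 3.3]
```

```bash
python3 -m crank '[1,0,0,-0.002,0,0,0,1,0,0,-0.002,0,0,0,1,0,0,-0.002,0,0,0]'| grep -E "pos|wri"
python3 -m crank '[1,0,0,-0.002,0,0,0,1,0,0,-0.002,0,0,0,1,0,0,-0.002,0,0,0]'| grep -E "pos|wri"
```

```text
position: [0.4768, -0.1953, 0.0742]
wrist_force: [-3.5, 2.8, 14.4]
position: [0.4768, -0.1953, 0.0742]
wrist_force: [-4.2, 2.4, 15.5]
```

The button has bottomed out: 15 N, with the TCP stopped at 0.0742 (5 mm of travel). Now I'll release and clear the view.

```bash
python3 -m crank '[1,0,0,0.01,0,0,0, 1,0,0,0.04,0,0,0, 1,0,0,0.08,0,0,0, 1,0,0,0.12,0,0,0, 1,0,0,0.16,0,0,0, 1,0.015,0.04,0.165,0,0,0, 1,0.03,0.08,0.165,0,0,0, 1,0.045,0.12,0.165,0,0,0, 1,0.05,0.16,0.165,0,0,0, 1,0.055,0.195,0.165,0,0,0, 1,0.055,0.195,0.165,0,0,0, 1,0.055,0.195,0.165,0,0,0]'
python3 ang.py; python3 look.py 7
```

```text
time_s: 15.95
position: [0.5316, 0.0004, 0.2388]
tool_rot: [0.455, 0.544, -0.541, -0.452]
wrist_force: [-0.3, -0.2, -0.2]
width: 0.005
[4.02, 4.02, 4.01, 4.02]
[4.01, 4.01, 4.0, 3.99]
[4.01, 4.01, 4.02, 4.02]
```

View pics/c7.png

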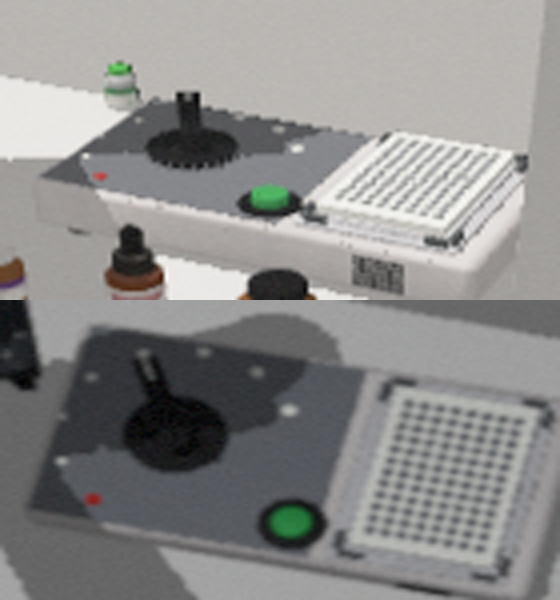

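The dial is at 4.01, the button is back up, and the plate and bottles look unchanged. Handing in.

```bash
python3 -c "
from bench import job; print(job.job_done())"
```

```text
the job is handed in; nothing more can be done
None
```

The dial is at speed 4 and the start button was pressed once after that. The job is handed in, and it reports no verdict.

- **Dial:** I pushed the left side of the pointer with the closed fingertips, from position 1 to 4, in three pushes. After the first two, the dial measured at rest at about 3.4 and then 3.73. I expected it to snap to a click there, and I have no sure explanation for why it didn't. The third push moved it to 4. Pushing slightly further met 4.4 N of resistance, and after I backed off it measured 4.00.
- **Button:** I pressed it until it stopped, about 5 mm down at 15 N, then released it.
- **Last checks:**
  - The dial measured 3.99–4.02 after the press.
  - In the last pictures the button looked back up, and the plate and the bottles in view looked unmoved. This was by eye; I did not measure them.
  - The timer, label roll and red-capped bottle were outside those last crops. The arm did not go near the label roll or the red-capped bottle.
  - The arm was clear of everything, with wrist force under 0.5 N, and the clock was at about 16 s.

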